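Index the sample turntable three clicks and hold it at the reader

ROBOT

A 6-joint arm with a two-finger parallel gripper is mounted at the origin on a cart in front of the work surface, level with it; the furniture and walls round the work are solid. World frame = base frame: x ahead of the robot, y to its left, z up, the work surface at z = 0. Lengths are in m, angles in rad, forces in N, time in s.
With the tool pointing down it reaches from about 0.25 to 0.8 m from the base axis. Payload 3.9 kg.
Tool frame: the origin (TCP) lies between the finger pads, 19 mm behind the fingertips; this is the grasp point; z points along the fingers, y is the line along which they close (so a half turn about z gives the same grasp; the last joint's range is limited). The gripper opens to 85 mm and grips with 20 to 120 N. Pads are 22 mm wide; open, the fingers measure 114 mm over their backs; the gripper's body (76 mm by 85 mm) begins 54 mm behind the grasp point. The pads swing forward as they close: fully open they stand 13 mm farther back than shut.
Start: joints at [-1.198, 0.26, -0.138, 1.173, 0, 1.571], TCP at [0.191, -0.489, 0.25] pointing down, gripper open.
Joint ranges: [-2.78, 2.78], [-0.83, 1.72], [-1.28, 1.37], [-1.9, 2.12], [-1.57, 1.48], [-3.14, 3.14]. Speed limits (rad/s): [2.57, 2.57, 3.14, 3.14, 3.14, 3.14].

INTERFACE

Orientations are given as a unit quaternion [x, y, z, w].
In Python, from cell import bot gives the robot as it stands.
- The arm moves only by the tool move_arm, never from a script. Its argument "rows" is a list of rows, each a list of 7 numbers: the shift along the world's x, y, z in units of 40 mm (1.0 is 40 mm), then the turn, a rotation vector about the world's x, y, z in rad, then the closure, from 0 (fully open) to 1 (shut). In form: [[dx, dy, dz, rx, ry, rz, hand], ...]. A call has 1 to 20 rows; each row shifts and turns the commanded pose from where the row before left it; what a row does not reach is not made up. A row lasts 1/12 s, in which the tool goes at most 41.7 mm and 7.16 degrees, less where a joint would pass 70% of its speed; a pose out of reach is approached as far as the arm can. A call is refused whole if a number of a shift passes 1 or a number of a turn 0.125, either way. A call with a gripper value outside its range is refused whole. The fingers move at their own pace and stop on an object; "squeeze" is the grip in N (left out, the last holds). Time passes only in rows, so rows that do not move let the fingers close. It gives the time, the measured TCP pose, the force, the opening and the grip force at its end, in the units of the state.
- bot.get_obs(): the state, without advancing time (a new reading comes with each control period).
- bot.read_camera(name): name is "scene" or "side" or "wrist"; returns (picture, depth): 420x560x3 uint8, red, green, blue; 420x560 float32, m along the optical axis (not along the pixel's ray), 0 where there is no reading.
- bot.camera_params(name): a dict with "intrinsics" (3x3 intrinsics, pixels), "pose" (4x4, takes a point from camera to world coordinates). Camera axes: x right, y down, z forward; pixel columns grow to the right and rows downward; lengths in m; the calibration is good to about 2 mm. A picture is of the moment at which its call begins: read the wrist's pose just before it. camera_params takes no time and is no camera call; for the wrist camera it gives the pose at the moment of the call.
- bot.hand_in(): hands the job in; it is judged then, once.
Trained networks look in the newest picture that a camera, given by its name, has taken for a name from the list of things; names that differ only in an ending like _2 or _b are one class to them, and where a whole thing is asked for, a point or a joint stands for the part that bears it (a point fixed in the world has none). Each returns a list of dicts, best first, with "conf" (0 to 1); they miss things now and then, are a little off and sometimes report something else, mostly with a low value. They report only what shows in the picture. A call takes as long as a camera call.
- bot.search_frame(query, camera): "pixel" ([column, row] in pixels, amid what is visible of it).
The state is a dict: "clock": time; "joint_positions": joint angles; "dq": joint speeds; "joint_efforts": joint torques, N m; "position": TCP position; "orientation": TCP orientation; "ft_force": force on the tool from outside, world axes, zero at the start; "torque": the same for the moment, N m; "grip_width": opening from 0.0 (shut) to 1.0 (fully open); "finger_force": force on a finger pad.
Only numpy, scipy, OpenCV 4.12 (cv2) and the standard library are available. Lean on these libraries where they do the work, as an engineer would, in place of code of your own. Each camera call takes 0.05 s, during which the arm holds its last target. There are 200 camera calls.

TASK

Of the two vials standing in the turntable, the amber one with the black cap is due at the white reader post: look which side of the post it stands on, grip the turntable's black knob and turn it the short way round, counting three clicks, so that the amber vial comes to rest in front of the reader. Turn only by the knob, do not turn the other way or click on past the third stop, and leave the vials in their cups and the things nearby alone. Finish while still holding the knob, gripped between the fingers, at the third stop.

Things in the scene. Friction and masses are not known exactly. Their poses are not given: they have to be found in the camera images.
- turntable: Grey round base, 212 mm across, fixed to the bench; origin under its centre, on the turning axis, z up. Its x axis points from there to the white reader post (30 x 46 mm, 98 mm high, centre 148 mm from the axis). On it turns an aluminium plate, 220 mm across, top at z = 40 mm, with six grey cups (31 mm outside, 18 mm high, centres 85 mm from the axis) every 60 degrees.
- dial (a joint): Angle of plate and knob in the base, rad, 0 at the start, growing counterclockwise from above. It stops with a click (spring plunger in a notch) every 20 degrees; third stop at +1.047 or -1.047; travel ends at +-1.75. Leaving a notch takes 0.3 N m (the wrist may feel up to 1), falling to 0 half way; beyond, the plate pulls itself as hard into the next notch.
- knob: Black bar knob in the middle of the plate, turning with it: bar 46 mm long, 14 mm wide, flat upright sides, from 80 to 124 mm above the bench, on a disc 48 mm across (76 to 82 mm). Origin on the turning axis at bench height; x runs along the bar (at joint 0 to the reader), so the fingers close along its y. A white line on top marks the +x half.
- knob_grip (a point): The point to grip: on the turning axis in the middle of the bar's width, 108 mm above the bench top, 16 mm below the bar's top.
- reader_spot (a point): Point fixed in the base before the reader, 85 mm from the axis, at the height of the plate's top (40 mm): where the amber vial's axis must end. At the start an empty cup stands here, with the two vials in the cups 60 degrees (three clicks) to either side.
- amber_vial: Brown vial with a black cap, 23 mm in diameter, 58 mm high, loose in one of the two cups 60 degrees left or right of the reader (about 2 mm play); origin at the centre of its underside, z up.
- clear_vial: Clear vial with a blue cap, same size and origin, in the other of the two cups.
- beaker: Small clear beaker, 43 mm in diameter, 57 mm high, standing loose beside the turntable; bystander. Origin at the centre of its underside.
- tape: Roll of masking tape, 105 mm in diameter, 24 mm high, lying on the other side of the turntable; bystander. Origin at the centre of its underside.
- marker: White marker with a blue cap, 135 mm long, 11 mm thick, lying on the bench; bystander. Origin at the middle of its underside.

How it is judged:
By the outcome, as a careful person would: the job done as asked, in the order asked, and still so for the second after the job is handed in, while the arm keeps its last pose, push and grip.
It also fails if it takes over 35 s, if anything falls off the work surface, if the arm or the gripper's body presses on something with over 40 N, if the wrist force passes 120 N, or if a joint passes its speed limit or range.

## Working session

There is one attempt and no reset: what is moved stays moved. The work goes in short steps, Python scripts to look and compute and a tool call to move; the robot and the scene stay as the last step left them, time stands still between calls to the robot, and variables do not carry over. Pictures are saved under pics/ and viewed, at most 10 in all, crops included, and the job is handed in when it is done.

Besides the shell and the picture viewer there is one more tool, called as name(argument=value, ...), one argument or row to a line, values as JSON. move_arm: Moves the arm, as the interface text tells. Its arguments: {"type":"object","properties":{"rows":{"type":"array","items":{"type":"array","items":{"type":"number"}}},"squeeze":{"type":"number"}},"required":["rows"]}

```bash
mkdir -p pics; cat > h.py <<'E'
import numpy as np,cv2
from cell import bot
def world(cam,d,P,u,v):
    K=np.array(P["intrinsics"]);T=np.array(P["pose"])
    return (T@np.array([(u-K[0,2])*d/K[0,0],(v-K[1,2])*d/K[1,1],d,1]))[:3]
E
python3 - <<'E'
from h import *
ims=[]
for c in ["scene","side"]:
    P=bot.camera_params(c);im,d=bot.read_camera(c);ims.append(im)
    np.savez(f"{c}.npz",im=im,d=d,K=P["intrinsics"],T=P["pose"])
    cv2.imwrite(f"pics/{c}.png",im[:,:,::-1])
    for q in ["turntable","knob","knob_grip","amber_vial","clear_vial","beaker","tape","marker"]:
        r=bot.search_frame(q,c)
        for x in r[:2]:
            u,v=map(int,x["pixel"]);print(c,q,x["conf"],u,v,world(c,d[v,u],P,u,v).round(3))
print(bot.get_obs())
E
```

```text
scene turntable 0.72 278 248 [0.434 0.029 0.048]
scene knob 0.89 277 238 [0.44  0.028 0.083]
scene knob_grip 0.95 278 235 [0.444 0.023 0.087]
scene clear_vial 0.58 247 239 [0.468 0.1   0.095]
scene clear_vial 0.45 368 177 [ 0.558 -0.371  0.01 ]
scene beaker 0.75 225 287 [0.422 0.193 0.01 ]
scene tape 0.59 329 231 [ 0.428 -0.13   0.026]
scene marker 0.45 368 179 [ 0.553 -0.368  0.006]
side turntable 0.73 284 212 [ 0.541 -0.001  0.04 ]
side amber_vial 0.72 276 212 [ 0.486 -0.058  0.091]
side tape 0.56 288 269 [ 0.442 -0.194  0.026]
side marker 0.77 371 298 [ 0.567 -0.344  0.001]
{'clock': 0.9, 'joint_positions': array([-1.19802917e+00,  2.59995788e-01, -1.38037544e-01,  1.17267896e+00,
        4.51392563e-06,  1.57080230e+00]), 'dq': array([-0.00162317, -0.00033106, -0.00184805,  0.00124993, -0.0019807 ,
       -0.00100773]), 'joint_efforts': array([-3.93188066e-04, -4.05599105e+01,  2.54238635e+01,  8.11611662e-04,
       -2.86237628e-05,  1.75175160e-06]), 'position': array([ 0.19121465, -0.48897373,  0.25003021]), 'orientation': array([9.82681358e-01, 1.85303390e-01, 1.00041097e-05, 4.08715584e-05]), 'ft_force': array([ 0.78928565, -0.20154049, -0.19855434]), 'torque': array([-0.02359677,  0.02256404,  0.11144746]), 'finger_force': 0.0, 'grip_width': 0.9996033781200154}
```

View pics/scene.png

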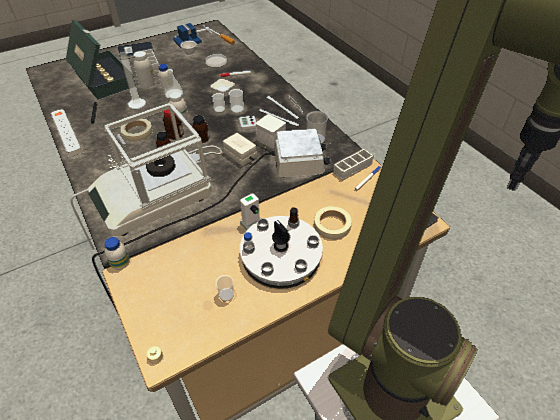

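View pics/side.png

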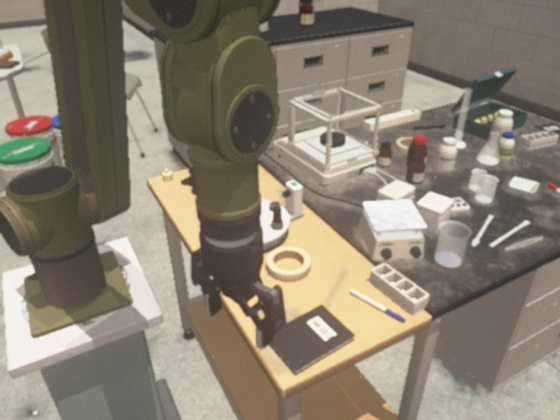

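The scene view shows the clear vial with its blue cap at (248,240), the reader at (250,208) and the amber vial with its black cap at (294,215). The knob is at (281,236). The side view shows only part of the table behind the arm. Next I'll measure the geometry.

```bash
python3 - <<'E'
from h import *
from scipy.optimize import least_squares
z=np.load("scene.npz");d=z["d"];K=z["K"];T=z["T"];im=z["im"]
v,u=np.mgrid[0:420,0:560]
X=np.stack([(u-K[0,2])*d/K[0,0],(v-K[1,2])*d/K[1,1],d],-1)@T[:3,:3].T+T[:3,3]
np.save("X.npy",X)
roi=(u>225)&(u<335)&(v>180)&(v<300)&(d>0)
def fit(m,r):
    p=X[m][:,:2]
    # minimise area: centre by edge; use hull
    h=cv2.convexHull(p.astype(np.float32))[:,0]
    f=least_squares(lambda c:np.hypot(*(h-c[:2]).T)-c[2],[p[:,0].mean(),p[:,1].mean(),r],loss="soft_l1",f_scale=.002);return f.x
near=np.hypot(X[...,0]-.45,X[...,1]-.02)<.125
m=roi&near&(abs(X[...,2]-.04)<.004)
c=fit(m,.11);print("plate",c,m.sum(),np.median(X[m][:,2]))
r=np.hypot(X[...,0]-c[0],X[...,1]-c[1]);
for n,mm in [("knob",roi&(r<.03)&(X[...,2]>.1)),("knobtop",roi&(r<.03)&(X[...,2]>.118)),("vials",roi&(r>.065)&(r<.105)&(X[...,2]>.075)),("reader",roi&(r>.12)&(r<.19)&(X[...,2]>.06)),("readertop",roi&(r>.12)&(r<.19)&(X[...,2]>.093))]:
    lab,L=cv2.connectedComponents(mm.astype(np.uint8))
    for i in range(1,lab):
        s=L==i
        if s.sum()<4: continue
        q=X[s].mean(0);print(n,s.sum(),q.round(4),"ang",np.degrees(np.arctan2(q[1]-c[1],q[0]-c[0])).round(1),"max",X[s].max(0).round(3),"rgb",im[s].mean(0).round())
for i in range(1,2):pass
cv2.imwrite("pics/crop.png",cv2.resize(im[185:295,225:335,::-1],None,fx=5,fy=5,interpolation=cv2.INTER_CUBIC))
E
```

```text
plate [0.44091817 0.0166976  0.11019205] 3171 0.04029785308365952
knob 158 [0.437  0.019  0.1172] ang 149.2 max [0.463 0.026 0.13 ] rgb [40. 39. 39.]
knobtop 91 [0.4385 0.0175 0.1235] ang 162.0 max [0.463 0.025 0.13 ] rgb [59. 58. 58.]
vials 80 [ 0.4864 -0.0503  0.0914] ang -55.8 max [ 0.498 -0.041  0.102] rgb [41. 32. 27.]
vials 90 [0.4723 0.0955 0.092 ] ang 68.3 max [0.487 0.105 0.102] rgb [ 80.  96. 133.]
reader 278 [0.5798 0.0345 0.0883] ang 7.3 max [0.602 0.054 0.104] rgb [153. 159. 143.]
readertop 134 [0.5847 0.032  0.0982] ang 6.1 max [0.602 0.053 0.104] rgb [195. 220. 196.]
```

View pics/crop.png

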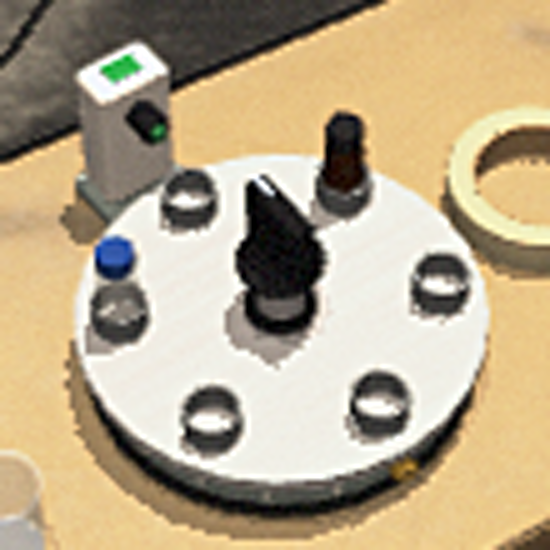

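The crop shows the amber vial to the right of the reader, at (345,150) against (125,110). So the short way is counterclockwise. The bar's white line points to the reader. I'll move above the knob and turn the tool.

move_arm(
  rows=[
    [0.31, 0.63, 0, 0, 0, 0.12, 0],
    [0.31, 0.63, 0, 0, 0, 0.12, 0],
    [0.31, 0.63, 0, 0, 0, 0.12, 0],
    [0.31, 0.63, 0, 0, 0, 0.12, 0],
    [0.31, 0.63, 0, 0, 0, 0.12, 0],
    [0.31, 0.63, 0, 0, 0, 0.12, 0],
    [0.31, 0.63, 0, 0, 0, 0.12, 0],
    [0.31, 0.63, 0, 0, 0, 0.12, 0],
    [0.31, 0.63, 0, 0, 0, 0.12, 0],
    [0.31, 0.63, 0, 0, 0, 0.12, 0],
    [0.31, 0.63, 0, 0, 0, 0.12, 0],
    [0.31, 0.63, 0, 0, 0, 0.12, 0],
    [0.31, 0.63, 0, 0, 0, 0.12, 0],
    [0.31, 0.63, 0, 0, 0, 0.12, 0],
    [0.31, 0.63, 0, 0, 0, 0.12, 0],
    [0.31, 0.63, 0, 0, 0, 0.12, 0],
    [0.31, 0.63, 0, 0, 0, 0.12, 0],
    [0.31, 0.63, 0, 0, 0, 0.12, 0],
    [0, 0, 0, 0, 0, 0.12, 0],
    [0, 0, 0, 0, 0, 0.12, 0],
  ],
  squeeze=60,
)

```text
clock: 2.57
position: [0.4151, -0.0339, 0.2501]
orientation: [0.179, 0.984, 0.0, 0.0]
ft_force: [-0.8, 0.3, -0.3]
grip_width: 0.999
finger_force: 0.0
```

move_arm(
  rows=[
    [0.16, 0.32, 0, 0, 0, 0.116, 0],
    [0.16, 0.32, 0, 0, 0, 0.116, 0],
    [0.16, 0.32, 0, 0, 0, 0.116, 0],
    [0.16, 0.32, 0, 0, 0, 0.116, 0],
    [0, 0, 0, 0, 0, 0, 0],
    [0, 0, 0, 0, 0, 0, 0],
  ],
)

```text
clock: 3.07
position: [0.4401, 0.0162, 0.25]
orientation: [-0.047, 0.999, -0.0, -0.0]
ft_force: [-0.8, 0.6, 0.0]
grip_width: 1.003
finger_force: 0.0
```

```bash
python3 - <<'E'
from h import *
o=bot.get_obs();print(o["position"],o["orientation"],o["joint_positions"],o["ft_force"],o["torque"])
P=bot.camera_params("wrist");im,d=bot.read_camera("wrist")
np.savez("w1.npz",im=im,d=d,K=P["intrinsics"],T=P["pose"]);cv2.imwrite("pics/w1.png",im[:,:,::-1])
K=np.array(P["intrinsics"]);T=np.array(P["pose"]);v,u=np.mgrid[0:420,0:560]
X=np.stack([(u-K[0,2])*d/K[0,0],(v-K[1,2])*d/K[1,1],d],-1)@T[:3,:3].T+T[:3,3]
r=np.hypot(X[...,0]-.441,X[...,1]-.017)
s=(d>0)&(r<.032)&(abs(X[...,2]-.124)<.005)
print(s.sum(),np.median(X[s][:,2]) if s.any() else 0)
if s.sum()>20:
    R=cv2.minAreaRect((X[s][:,:2]*1000).astype(np.float32));print("knob top",R)
s=(d>0)&(r>.12)&(r<.19)&(abs(X[...,2]-.098)<.006)
if s.sum()>20: print("reader",cv2.minAreaRect((X[s][:,:2]*1000).astype(np.float32)))
E
```

```text
[0.44006691 0.01615003 0.24996254] [-4.72242327e-02  9.98884295e-01 -1.63570849e-04 -1.03769689e-04] [ 3.69081619e-02  1.15555001e-01 -3.23170887e-01  1.13227459e+00
 -3.29268830e-04 -5.75754122e-02] [-0.84569701  0.5688214   0.01009054] [-0.02954647  0.01818094 -0.00327185]
777 0.12388424264311276
knob top ((441.7373962402344, 17.356128692626953), (45.31388854980469, 13.71885871887207), 5.517178535461426)
reader ((588.00732421875, 30.832061767578125), (28.682538986206055, 45.30482864379883), 5.733275413513184)
```

View pics/w1.png

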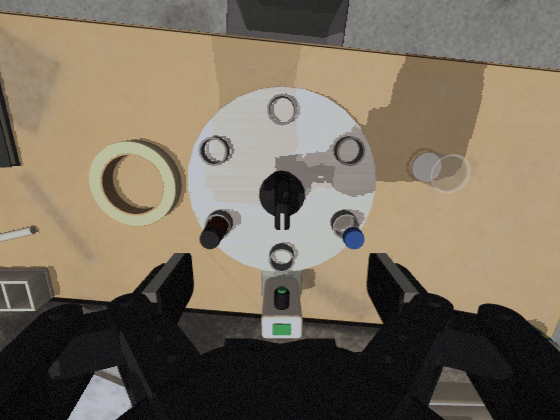

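The wrist view shows the knob at (283,205), with its line toward the reader at (282,320). The amber vial is at (212,235) and the clear vial at (350,235), with both fingers clear of them. Knob centre is (0.4417, 0.0173) at 5.5°. I'll descend with the fingers half closed, then grip.

move_arm(
  rows=[
    [0.04, 0.03, -0.5, 0, 0, 0, 0.35],
    [0, 0, -0.5, 0, 0, 0, 0.35],
    [0, 0, -0.5, 0, 0, 0, 0.35],
    [0, 0, -0.5, 0, 0, 0, 0.35],
    [0, 0, -0.5, 0, 0, 0, 0.35],
    [0, 0, -0.5, 0, 0, 0, 0.35],
    [0, 0, -0.35, 0, 0, 0, 0.35],
    [0, 0, -0.2, 0, 0, 0, 0.35],
    [0, 0, 0, 0, 0, 0, 0.35],
    [0, 0, 0, 0, 0, 0, 0.35],
    [0, 0, 0, 0, 0, 0, 1],
    [0, 0, 0, 0, 0, 0, 1],
    [0, 0, 0, 0, 0, 0, 1],
    [0, 0, 0, 0, 0, 0, 1],
    [0, 0, 0, 0, 0, 0, 1],
    [0, 0, 0, 0, 0, 0, 1],
    [0, 0, 0, 0, 0, 0, 1],
    [0, 0, 0, 0, 0, 0, 1],
  ],
  squeeze=60,
)

```text
clock: 4.62
position: [0.4423, 0.0181, 0.109]
orientation: [-0.048, 0.999, 0.001, 0.001]
ft_force: [-1.9, 4.4, 6.6]
grip_width: 0.156
finger_force: 59.3
```

```bash
python3 - <<'E'
from h import *
o=bot.get_obs();print({k:np.round(o[k],3) for k in o})
E
```

```text
{'clock': np.float64(4.617), 'joint_positions': array([ 0.039,  0.235, -0.576,  0.757,  0.002, -0.056]), 'dq': array([-0.001,  0.   ,  0.001, -0.001, -0.   ,  0.   ]), 'joint_efforts': array([ -1.841, -31.96 ,  19.641,  -0.474,  -1.101,  -0.042]), 'position': array([0.442, 0.018, 0.109]), 'orientation': array([-0.048,  0.999,  0.001,  0.001]), 'ft_force': array([-1.869,  4.434,  6.604]), 'torque': array([0.669, 0.221, 0.   ]), 'finger_force': np.float64(59.265), 'grip_width': np.float64(0.156)}
```

move_arm(
  rows=[
    [0, 0, 0, 0, 0, 0, 1],
    [0, 0, 0, 0, 0, 0, 1],
    [0, 0, 0, 0, 0, 0.05, 1],
    [0, 0, 0, 0, 0, 0.05, 1],
    [0, 0, 0, 0, 0, 0.05, 1],
    [0, 0, 0, 0, 0, 0.05, 1],
    [0, 0, 0, 0, 0, 0.05, 1],
    [0, 0, 0, 0, 0, 0.05, 1],
    [0, 0, 0, 0, 0, 0.05, 1],
    [0, 0, 0, 0, 0, 0, 1],
    [0, 0, 0, 0, 0, 0, 1],
    [0, 0, 0, 0, 0, 0, 1],
  ],
  squeeze=100,
)

```text
clock: 5.62
position: [0.4422, 0.0184, 0.1091]
orientation: [-0.221, 0.975, 0.001, 0.001]
ft_force: [-0.7, 5.3, 7.8]
grip_width: 0.153
finger_force: 97.5
```

```bash
cat > st.py <<'E'
from h import *
from scipy.spatial.transform import Rotation as R
o=bot.get_obs();y=R.from_quat(o["orientation"]).as_matrix()[:,1]
print("yang",np.degrees(np.arctan2(y[1],y[0])),o["clock"],o["position"],o["ft_force"],o["torque"],o["grip_width"],o["finger_force"],o["joint_positions"][5])
P=bot.camera_params("scene");im,d=bot.read_camera("scene");K=np.array(P["intrinsics"]);T=np.array(P["pose"]);v,u=np.mgrid[0:420,0:560]
X=np.stack([(u-K[0,2])*d/K[0,0],(v-K[1,2])*d/K[1,1],d],-1)@T[:3,:3].T+T[:3,3]
r=np.hypot(X[...,0]-.4415,X[...,1]-.0172)
mm=(d>0)&(r>.065)&(r<.105)&(X[...,2]>.075)&(X[...,2]<.106)
n,L=cv2.connectedComponents(mm.astype(np.uint8))
for i in range(1,n):
    s=L==i
    if s.sum()>15:
        q=X[s].mean(0);print(s.sum(),q.round(4),"ang",np.degrees(np.arctan2(q[1]-.0172,q[0]-.4415)).round(1),im[s].mean(0).round())
E
python3 st.py
```

```text
yang 115.55802777648583 5.6167 [0.44219822 0.01837836 0.10907291] [-0.73994023  5.28960263  7.82981166] [ 0.85152972  0.32729142 -0.04303227] 0.1529383966663739 97.46183753013611 -0.40648733462004827
94 [0.4429 0.1028 0.0913] ang 89.1 [ 85.  98. 127.]
```

The first click is done: the tool turned 20° and the vial followed it. Next is the second.

move_arm(
  rows=[
    [0, 0, 0, 0, 0, 0.05, 1],
    [0, 0, 0, 0, 0, 0.05, 1],
    [0, 0, 0, 0, 0, 0.05, 1],
    [0, 0, 0, 0, 0, 0.05, 1],
    [0, 0, 0, 0, 0, 0.05, 1],
    [0, 0, 0, 0, 0, 0.05, 1],
    [0, 0, 0, 0, 0, 0.05, 1],
    [0, 0, 0, 0, 0, 0, 1],
    [0, 0, 0, 0, 0, 0, 1],
    [0, 0, 0, 0, 0, 0, 1],
  ],
)

```text
clock: 6.5
position: [0.442, 0.0186, 0.1091]
orientation: [-0.388, 0.922, 0.001, 0.001]
ft_force: [-2.6, 5.6, 7.0]
grip_width: 0.147
finger_force: 97.6
```

```bash
python3 st.py
```

```text
yang 135.6126211341719 6.5 [0.44201733 0.01861195 0.10908109] [-2.59068243  5.61449208  7.03636393] [ 0.95953187  0.39232895 -0.01025952] 0.14682983176406464 97.55365133285522 -0.7563855721861791
24 [0.5209 0.0035 0.0883] ang -9.8 [36. 26. 22.]
96 [0.4139 0.1005 0.0916] ang 108.3 [ 76.  88. 116.]
```

move_arm(
  rows=[
    [0, 0, 0, 0, 0, 0.05, 1],
    [0, 0, 0, 0, 0, 0.05, 1],
    [0, 0, 0, 0, 0, 0.05, 1],
    [0, 0, 0, 0, 0, 0.05, 1],
    [0, 0, 0, 0, 0, 0.05, 1],
    [0, 0, 0, 0, 0, 0.05, 1],
    [0, 0, 0, 0, 0, 0.048, 1],
    [0, 0, 0, 0, 0, 0, 1],
    [0, 0, 0, 0, 0, 0, 1],
    [0, 0, 0, 0, 0, 0, 1],
    [0, 0, 0, 0, 0, 0, 1],
  ],
)

```text
clock: 7.47
position: [0.4418, 0.0188, 0.1091]
orientation: [-0.541, 0.841, 0.001, 0.001]
ft_force: [-2.2, 5.5, 7.7]
grip_width: 0.146
finger_force: 97.7
```

```bash
python3 st.py; python3 - <<'E'
from h import *
a=bot.read_camera("scene")[0][150:300,200:350];b=bot.read_camera("wrist")[0]
a=cv2.resize(a,(420,420),interpolation=cv2.INTER_CUBIC);b=b[:,80:460]
cv2.imwrite("pics/end.png",np.hstack([a,b])[:,:,::-1])
E
```

```text
yang 155.56108109511328 7.4667 [0.44179399 0.01878922 0.10907225] [-2.17228882  5.54070191  7.72411763] [ 1.10703583  0.58022119 -0.02713304] 0.146453774629012 97.66237735748291 -1.1044568740490504
87 [0.5208 0.0262 0.0907] ang 6.5 [57. 44. 37.]
100 [0.3874 0.0875 0.0916] ang 127.6 [ 76.  88. 118.]
```

View pics/end.png

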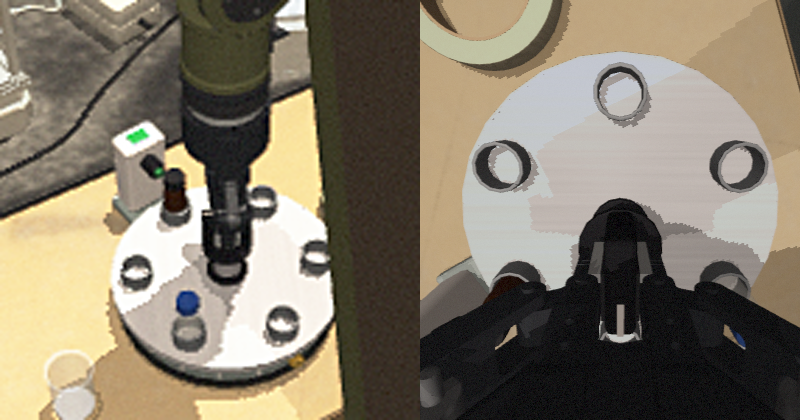

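The picture shows the amber vial (175,195) in front of the reader (140,165). It sits at 6.5°, and the reader's direction is about 5.6°. The clear vial is still in its cup at (187,320), and the fingers still hold the knob at (620,290). I'll hand the job in.

```bash
python3 -c "
from cell import bot
print(bot.hand_in())"
```

```text
the job is handed in; nothing more can be done
None
```

I turned the knob three clicks counterclockwise (60°), so the amber vial now stands in front of the reader with the fingers still gripping the knob, and I handed the job in; no verdict was shown.

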